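# Snap the counter brush back into its spring clips

## Task

The cleaning brush is lying on the counter beside a cake spatula. Put the brush back in the tool rack: lay its handle along the free pair of spring clips, the flat grip midway between the two clips, and press it down until it snaps fully home in both. The bristles may point either way; leave the spatula where it lies.

Things in the scene. Friction and masses are not known exactly. Their poses are not given: they have to be found in the camera images.
- brush_center (a point): Centre of the loose cleaning brush's grip, on the handle axis, 10 mm above the counter as it lies; x runs along the handle to the bristles, z up. Wooden handle, round, 20 mm; at its middle a flat-sided grip 44 long (x), 24 wide (y), 20 high: grasp it there. Steel collar, black bristles 36 wide. It reaches from -85 to +115 mm in x. About 0.09 kg.
- clip_seat (a point): Free clip pair: where the handle axis and grip middle belong when home, 10 mm above the steel saddles; x along the handle, z up. Two clips at x = -45 and +45 mm, each 14 long, two sprung jaws open at the top: mouth 38 wide, throat 15 that springs apart for the handle under about 5 to 10 N in all, then shuts; jaw tops 23 above this point. Between the clips it is clear down to 29 mm below it.
- rack_board: Tool rack: fixed dark wooden board 150 (x) x 240 (y) x 16 mm; origin at the centre of its underside on the counter, z up. On it a row of three parallel steel clip pairs at y = -85, 0 and +85 mm, seats 50 mm above the counter. Two hold a scoop and another brush, both fixed; any of the three may be the free one.
- spatula_center (a point): Centre of the grip of the loose cake spatula, which is left alone: same handle and grip as the brush, but a flat steel blade 40 wide at its +x end, 202 mm long in all. 10 mm above the counter; x along the handle to the blade. Spatula and brush may have changed places.

How it is judged:
By the outcome, as a careful person would: the job done as asked, in the order asked, and still so for the second after the job is handed in, with the robot touching nothing.
It also fails if it takes over 40 s, if anything falls off the work surface, if the arm or the gripper's body presses on something with over 40 N, if the wrist force passes 120 N, or if a joint passes its speed limit or range.

## Robot

A 7-joint arm with a two-finger parallel gripper is mounted at the origin on a cart in front of the work surface, level with it; the furniture and walls round the work are solid. World frame = base frame: x ahead of the robot, y to its left, z up, the work surface at z = 0. Lengths are in m, angles in rad, forces in N, time in s.
With the tool pointing down it reaches from about 0.425 to 0.95 m from the base axis. Payload 4.7 kg.
Tool frame: the origin (TCP) lies on the centre line of the jaws, within the pads' length; the fingertips stand robot.nose_length ahead of it and the grasp point (between the pads) lies 8 mm behind it (robot.nose_length is the distance from the TCP to the fingertips, in m); z points along the fingers, y is the line along which they close (so a half turn about z gives the same grasp; the last joint's range is limited). The gripper opens to 85 mm and grips with 20 to 120 N. Pads are 22 mm wide; open, the fingers measure 114 mm over their backs; the gripper's body (76 mm by 85 mm) begins 54 mm behind the grasp point. The pads swing forward as they close: fully open they stand 13 mm farther back than shut.
Start: joints at [-1.271, 0.469, -0.049, 1.532, 0.024, 1.141, -0.082], TCP at [0.218, 0.639, 0.242] pointing down, gripper open.
Joint ranges: [-2.59, 2.59], [-0.33, 1.99], [-1.39, 1.29], [0.1, 2.45], [-1.04, 4.18], [0.21, 1.99], [-2.66, 2.66]. Speed limits (rad/s): [2.57, 2.57, 3.14, 3.14, 3.14, 3.14, 3.14].

## Interface

Orientations are given as [roll, pitch, yaw] about the fixed x, y, z axes, in that order (R = Rz(yaw) Ry(pitch) Rx(roll)).
In Python, from plant import robot gives the robot as it stands. Calls block until the motion is done:
- robot.goto(position, orientation): joint-space move of the TCP to a pose.
- robot.move_straight(position, vel=0.15, attitude=None, contact_N=None): straight line of the TCP; attitude=None keeps the orientation; vel is the mean speed in m/s. With contact_N (N) it stops when the force on the tool has changed by that much, and returns True; else False.
- robot.move_joints(angles): joint-space move.
- robot.grip(opening, strength=None): opening from 0.0 (shut) to 1.0 (fully open); strength is the grip in N (None keeps the last); returns when the fingers have stopped.
- robot.sleep(seconds).
- robot.inverse_kinematics(position, orientation): joint angles nearest the present ones, or None.
- robot.sense(): the state.
- robot.grab_frame(name): name is "scene" or "side" or "wrist"; returns a dict with "image" (480x640x3 uint8, red, green, blue), "range_z" (480x640 float32, m along the optical axis (not along the pixel's ray), 0 where there is no reading), "fx", "fy", "cx", "cy" (pixels), "dist_coeffs" ([k1, k2, p1, p2, k3] as OpenCV has them; the pictures are not rectified), "R" (3x3) and "t" (3): a world point X has camera coordinates R X + t. Camera axes: x right, y down, z forward; pixel columns grow to the right and rows downward; lengths in m; the calibration is good to about 2 mm. A picture is of the moment at which its call begins.
A pose or a line that the arm cannot do raises robot.IKError and nothing moves.
- robot.close_job(): hands the job in; it is judged then, once.
The state is a dict: "t": time; "joint_pos": joint angles; "joint_velocities": joint speeds; "effort": joint torques, N m; "tcp_pos": TCP position; "tcp_rot": TCP orientation; "wrist_force": force on the tool from outside, world axes, zero at the start; "torque": the same for the moment, N m; "opening": opening from 0.0 (shut) to 1.0 (fully open); "gripper_force": force on a finger pad.
Only numpy, scipy, OpenCV 4.12 (cv2) and the standard library are available. Lean on these libraries where they do the work, as an engineer would, in place of code of your own. Each camera call takes 0.05 s, during which the arm holds its last target. There are 200 camera calls.

## Working session

There is one attempt and no reset: what is moved stays moved. The work goes in short steps, each a Python script; the robot and the scene stay as the last script left them, time stands still between calls to the robot, and variables do not carry over. Pictures are saved under pics/ and viewed, at most 10 in all, crops included, and the job is handed in when it is done.

```bash
mkdir -p pics; ls; cat > h.py <<'E'
import numpy as np, cv2
from plant import robot
def grab(n,save=None):
    f=robot.grab_frame(n)
    if save: cv2.imwrite('pics/'+save,f['image'][:,:,::-1])
    return f
def K(f): return np.array([[f['fx'],0,f['cx']],[0,f['fy'],f['cy']],[0,0,1.]])
def ray(f,uv,z):
    p=cv2.undistortPoints(np.array(uv,float).reshape(-1,1,2),K(f),np.array(f['dist_coeffs'],float)).reshape(-1,2)
    R=np.array(f['R']);t=np.array(f['t']);C=-R.T@t
    d=np.c_[p,np.ones(len(p))]@R
    return C+d*((z-C[2])/d[:,2])[:,None]
def cloud(f):
    v,u=np.mgrid[:480,:640]
    p=cv2.undistortPoints(np.stack([u,v],-1).reshape(-1,1,2).astype(float),K(f),np.array(f['dist_coeffs'],float)).reshape(-1,2)
    X=np.c_[p,np.ones(len(p))]*f['range_z'].reshape(-1,1)
    X=(X-np.array(f['t']))@np.array(f['R'])
    X[f['range_z'].ravel()==0]=np.nan
    return X.reshape(480,640,3)
E
python3 - <<'E'
from h import *
s=robot.sense();print(s['t'],s['tcp_pos'],s['tcp_rot'],robot.nose_length)
for n in('scene','side'):
    f=grab(n,n+'0.png');C=-np.array(f['R']).T@np.array(f['t']);print(n,C,f['fx'],np.array(f['R'])[2])
    np.savez(n+'0.npz',**f)
E
```

```text
pics
0.0 [0.21780296 0.6382922  0.24124867] [-3.13960647e+00  9.95440970e-05  2.81279955e+00] 0.011
scene [ 0.17282578 -0.33440771  0.80328575] 527.8328450148821 [ 0.35756642  0.47821008 -0.80216044]
side [ 0.09456004 -0.61763886  0.47667067] 481.80729572439975 [ 0.43234086  0.78508366 -0.44353695]
```

View pics/scene0.png

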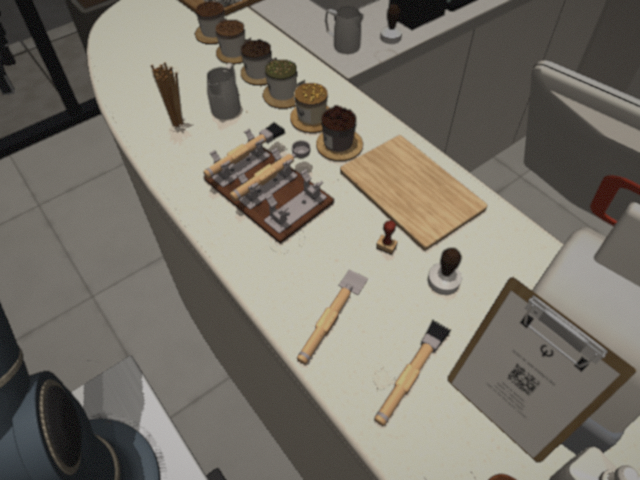

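View pics/side0.png

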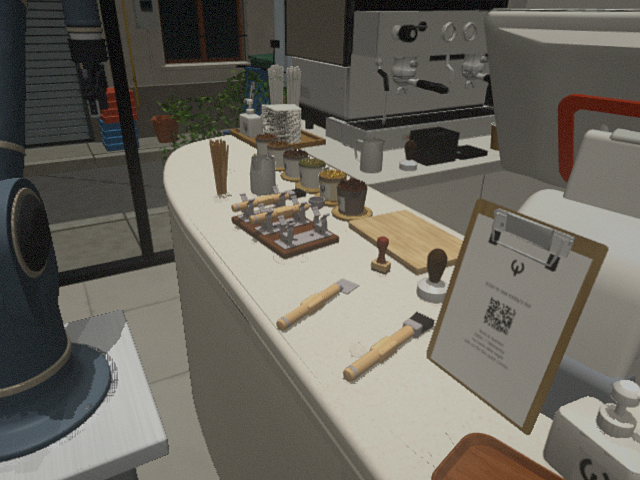

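Scene view: brush runs from (381,420) to its bristles at (440,328) with the grip near (408,378); the spatula, with its grip near (326,321), lies to the left of it. The rack is around (268,190). Its free pair is the nearest one, with clips at about (281,213) and (315,190). The side view agrees. Next I measure these.

```bash
cat > m.py <<'E'
from h import *
f=dict(np.load('scene0.npz'))
X=cloud(f)
hsv=cv2.cvtColor(f['image'],cv2.COLOR_RGB2HSV)
# brush ends: handle end & bristle end on rays at z=.01
print('brush ends',ray(f,[(381,420),(441,327),(408,378)],.01).round(3).tolist())
roi=np.zeros((480,640),bool); roi[300:440,365:460]=1
m=roi&(X[...,2]>.006)&(X[...,2]<.04)
P=X[m]; c=P.mean(0); print(len(P),c,P[:,2].max())
w=roi&(hsv[...,1]>85)&(hsv[...,2]>90)&(hsv[...,0]<25)
n,l,st,ce=cv2.connectedComponentsWithStats(w.astype(np.uint8)); k=1+st[1:,4].argmax()
vv,uu=np.where(l==k); print('wood',st[k]); 
Q=ray(f,np.c_[uu,vv],.010)[:,:2]
def ax(Q):
    c=Q.mean(0);_,s,V=np.linalg.svd(Q-c,full_matrices=False);d=V[0]; d=d*np.sign(d[0]);a=(Q-c)@d; return c,d,a.min(),a.max()
c,d,a,b=ax(Q); n_=np.array([-d[1],d[0]]);print('wood axis',c,d,np.degrees(np.arctan2(d[1],d[0])),'len',b-a,'end',c+d*a,'center',c+d*(a+.085))
s=(Q-c)@d-a
for x in np.arange(0,b-a,.008):
    o=((Q-c)@n_)[(s>=x)&(s<x+.008)]; print(round(x,3),(o.min()*1e3).round(1),(o.max()*1e3).round(1))
# rack board
br=(hsv[...,0]<15)|(hsv[...,0]>170)
roi=np.zeros_like(roi);roi[130:250,195:340]=1
bm=roi&(X[...,2]>.012)&(X[...,2]<.022)
B=X[bm][:,:2].astype(np.float32); print('board n',len(B),cv2.minAreaRect(B))
# tall steel points
T=X[roi&(X[...,2]>.06)&(X[...,2]<.09)]; print(len(T))
np.save('T.npy',T)
im=f['image'][120:250,190:345]; cv2.imwrite('pics/rack.png',cv2.resize(im,None,fx=5,fy=4.5,interpolation=cv2.INTER_CUBIC)[:,:,::-1])
E
python3 m.py
```

```text
brush ends [[0.401, -0.182, 0.01], [0.585, -0.127, 0.01], [0.48, -0.158, 0.01]]
1901 [ 0.49619549 -0.15924313  0.0175993 ] 0.03996759273625014
wood [ 380  343   53   74 1009]
wood axis [ 0.47646684 -0.15823503] [0.95811838 0.28637242] 16.64090200031817 len 0.1402328771979413 end [ 0.41155847 -0.17763552] center [ 0.49299853 -0.15329387]
0.0 -8.5 8.8
0.008 -8.6 8.7
0.016 -8.3 8.7
0.024 -8.5 8.6
0.032 -8.2 8.6
0.04 -9.6 8.9
0.048 -11.0 11.0
0.056 -11.1 11.4
0.064 -11.2 11.8
0.072 -11.0 11.3
0.08 -11.1 11.2
0.088 -9.6 11.2
0.096 -8.5 8.5
0.104 -8.6 8.4
0.112 -8.3 8.4
0.12 -8.5 8.7
0.128 -9.9 9.5
0.136 -8.2 9.1
board n 4242 ((0.5874735116958618, 0.31997865438461304), (0.255220502614975, 0.2415323108434677), 7.012134075164795)
796
```

View pics/rack.png

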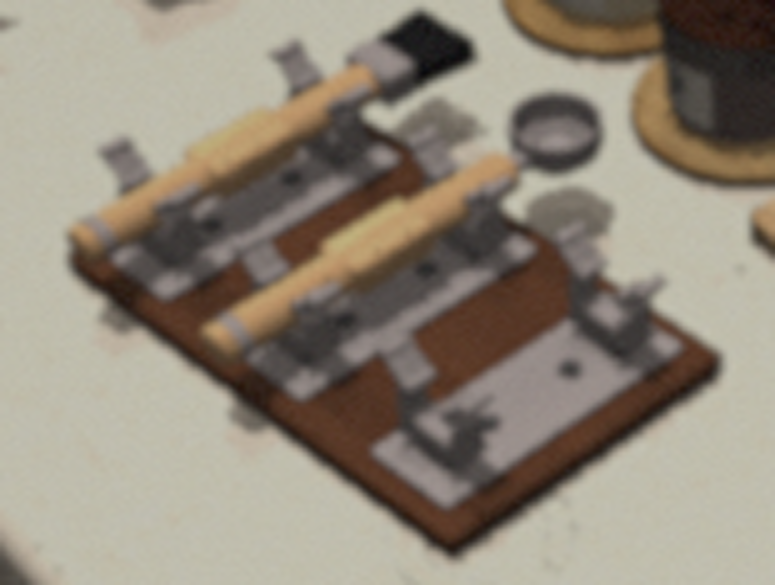

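The rack crop shows the free pair at the lower right: clips at crop (440,420) and (615,300), with the board's near corner at (455,545), right corner at (718,365) and left corner at (75,255). Next I'll take wrist views over the rack and then over the brush.

```bash
python3 - <<'E'
from h import *
f=dict(np.load('scene0.npz')); X=cloud(f)
cr=lambda u,v:(190+u/5,120+v/4.5)
C=ray(f,[cr(455,525),cr(718,350),cr(75,245)],.016); print('corners',C.round(3).tolist(),np.linalg.norm(C[1]-C[0]),np.linalg.norm(C[2]-C[0]))
e=C[1]-C[0]; yaw=np.arctan2(e[1],e[0]); g=np.arctan2(*(C[2]-C[0])[[1,0]]);print('yaw',np.degrees(yaw),np.degrees(g))
ex=np.array([np.cos(yaw),np.sin(yaw)]);ey=np.array([-ex[1],ex[0]])
seat=C[0][:2]+ex*.075+ey*.035; print('seat',seat)
P=X[280:460,450:635].reshape(-1,3);P=P[(P[:,2]>.02)]
for z in(.05,.1,.15,.2,.25):
    Q=P[(P[:,2]>z)&(P[:,2]<z+.05)&(P[:,0]<.9)]; 
    if len(Q):print('clipboard',z,Q.min(0),Q.max(0))
y0=robot.sense()['tcp_rot'][2]
r=[np.pi,0,yaw+np.pi/2]
# close dir y along rack y => tool x along handle; choose yaw or yaw+pi by ik
for yy in (yaw,yaw+np.pi,yaw-np.pi):
    for nm,p in(('rack',[*seat,.3]),('brush',[.477,-.158,.28])):
        q=robot.inverse_kinematics(p,[np.pi,0,yy if nm=='rack' else yy-yaw+np.radians(16.6)]);print(nm,yy,None if q is None else np.round(q,2))
E
```

```text
corners [[0.483, 0.191, 0.016], [0.622, 0.206, 0.016], [0.453, 0.422, 0.016]] 0.13977350322541104 0.2329578199335327
yaw 6.052083926191278 97.30873665792157
seat [0.5539253 0.2340195]
clipboard 0.05 [ 0.53504879 -0.4232841   0.05005442] [ 0.62549427 -0.19326507  0.09999771]
clipboard 0.1 [ 0.54657882 -0.41046184  0.10000389] [ 0.62705133 -0.19240684  0.14999025]
clipboard 0.15 [ 0.55852292 -0.39684656  0.15001032] [ 0.63605953 -0.19160492  0.19999841]
clipboard 0.2 [ 0.56612229 -0.3671271   0.20002366] [ 0.69854585 -0.19112903  0.24998149]
clipboard 0.25 [ 0.57418874 -0.33735468  0.2500144 ] [ 0.69778559 -0.20863351  0.25182077]
rack 0.10562879111906329 [-0.95  0.34  0.64  1.67 -0.21  1.2  -1.73]
brush 0.10562879111906329 [-0.64  0.22  1.04  1.93 -0.21  1.11 -0.8 ]
rack 3.2472214447088565 [-0.55  0.3   0.1   1.65 -0.03  1.19  1.24]
brush 3.2472214447088565 [-0.51  0.18  0.87  1.92 -0.16  1.11  2.28]
rack -3.0359638624707297 [-0.55  0.3   0.1   1.65 -0.03  1.19  1.24]
brush -3.0359638624707297 [-0.51  0.18  0.87  1.92 -0.16  1.11  2.28]
```

```bash
python3 - <<'E'
from h import *
robot.goto([.554-.03,.234,.30],[np.pi,0,.11+np.pi]); robot.sleep(.2)
f=grab('wrist','w_rack.png');np.savez('wr.npz',**f)
print('cam',-np.array(f['R']).T@np.array(f['t']))
robot.goto([.477,-.158,.25],[np.pi,0,np.radians(16.6)+np.pi]); robot.sleep(.2)
f=grab('wrist','w_brush.png');np.savez('wb.npz',**f)
print('cam',-np.array(f['R']).T@np.array(f['t']))
s=robot.sense();print(s['t'],s['tcp_pos'],s['tcp_rot'],s['wrist_force'])
E
```

```text
cam [0.44188401 0.2258702  0.43238786]
cam [ 0.39864639 -0.18065564  0.38254871]
3.925 [ 0.47740237 -0.15722514  0.24998886] [ 3.14158027e+00  4.52689665e-05 -2.85023705e+00] [-0.09741461  0.20634662 -0.6175897 ]
```

View pics/w_rack.png

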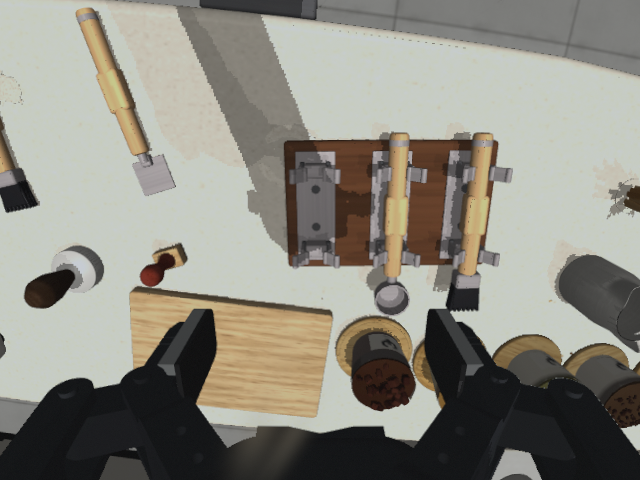

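View pics/w_brush.png

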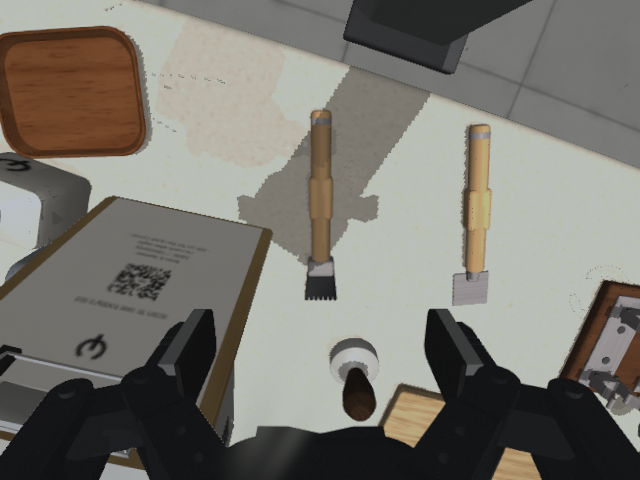

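Wrist views: the brush lies along (320,110) to (320,300) with its grip around (320,198), and the spatula is clear at (480,200). In the rack view the free plate spans about (297..336,152..262), with clips at y≈172 and y≈250 and the board edges at x=286 and 497. Next I'll measure both precisely.

```bash
cat > m2.py <<'E'
from h import *
f=dict(np.load('wb.npz'));X=cloud(f);hsv=cv2.cvtColor(f['image'],cv2.COLOR_RGB2HSV)
roi=np.zeros((480,640),np.uint8);roi[100:262,295:345]=1
w=(roi>0)&(hsv[...,1]>80)&(hsv[...,0]<25)
w=cv2.morphologyEx(w.astype(np.uint8),cv2.MORPH_OPEN,np.ones((3,3)))
vv,uu=np.where(w);Q=ray(f,np.c_[uu,vv],.010)[:,:2]
c=Q.mean(0);d=np.linalg.svd(Q-c,full_matrices=False)[2][0];d*=np.sign(d[0]);n=np.array([-d[1],d[0]])
a=(Q-c)@d;o=(Q-c)@n
print('brush yaw',np.degrees(np.arctan2(d[1],d[0])),'start',c+d*a.min(),'len',np.ptp(a))
for x in np.arange(a.min(),a.max(),.004):
    k=(a>=x)&(a<x+.004);print(round((x-a.min())*1e3),round(np.ptp(o[k])*1e3,1),round((o[k].max()+o[k].min())*500,1),end=' | ')
print()
m=(roi>0)&(X[...,2]>.008)&(X[...,2]<.04);print('top z',np.nanpercentile(X[m][:,2],[50,95]))
f=dict(np.load('wr.npz'));X=cloud(f);hsv=cv2.cvtColor(f['image'],cv2.COLOR_RGB2HSV)
Z=X[...,2]
roi=np.zeros((480,640),bool);roi[125:285,270:530]=1
b=roi&(hsv[...,1]>110)&((hsv[...,0]<14)|(hsv[...,0]>172))&(hsv[...,2]<140)&(abs(Z-.016)<.006)
vv,uu=np.where(b);P=ray(f,np.c_[uu,vv],.016)[:,:2].astype(np.float32)
r=cv2.minAreaRect(P);print('board',len(P),r, 'medz',np.median(Z[b]))
roi[:]=0;roi[140:280,283:348]=1
for lo,hi in((.034,.044),(.060,.080)):
    k=roi&(Z>lo)&(Z<hi);P=X[k];print(lo,len(P),np.median(P[:,2]),P.max(0))
    n_,l,st,ce=cv2.connectedComponentsWithStats(cv2.morphologyEx(k.astype(np.uint8),cv2.MORPH_CLOSE,np.ones((3,3))))
    for i in range(1,n_):
        if st[i,4]>8: Q=X[(l==i)&k];print(st[i],Q.mean(0).round(4),Q.min(0).round(4),Q.max(0).round(4))
im=f['image'][135:280,275:355];cv2.imwrite('pics/rk2.png',cv2.resize(im,None,fx=4,fy=4,interpolation=cv2.INTER_CUBIC)[:,:,::-1])
E
python3 m2.py
```

```text
brush yaw 16.57084335110178 start [ 0.39714161 -0.18083874] len 0.15486533619096932
0 18.2 -0.2 | 4 18.3 -0.2 | Traceback (most recent call last):
  File "m2.py", line 11, in <module>
    k=(a>=x)&(a<x+.004);print(round((x-a.min())*1e3),round(np.ptp(o[k])*1e3,1),round((o[k].max()+o[k].min())*500,1),end=' | ')
                                                           ~~~~~~^^^^^^
    return _methods._ptp(a, axis=axis, out=out, **kwargs)
           ~~~~~~~~~~~~~^^^^^^^^^^^^^^^^^^^^^^^^^^^^^^^^^
    umr_maximum(a, axis, None, out, keepdims),
    ~~~~~~~~~~~^^^^^^^^^^^^^^^^^^^^^^^^^^^^^^
ValueError: zero-size array to reduction operation maximum which has no identity
```

```bash
sed -i 's/k=(a>=x)&(a<x+.004);/k=(a>=x)\&(a<x+.004)\n    if k.sum()>1: /' m2.py; python3 m2.py
```

```text
brush yaw 16.57084335110178 start [ 0.39714161 -0.18083874] len 0.15486533619096932
0 18.2 -0.2 | 4 18.3 -0.2 | 12 18.4 -0.2 | 16 18.5 -0.2 | 20 18.5 -0.2 | 24 18.6 -0.2 | 28 18.7 -0.2 | 32 18.7 -0.1 | 36 17.8 0.4 | 40 17.8 0.4 | 44 17.9 0.4 | 48 18.0 0.4 | 52 18.0 0.4 | 56 17.1 -0.1 | 60 20.1 0.4 | 64 23.2 -0.1 | 68 23.3 -0.1 | 72 23.4 -0.1 | 76 23.5 -0.0 | 80 23.5 -0.0 | 84 23.6 -0.0 | 88 22.7 -0.5 | 92 21.7 0.0 | 96 21.8 0.0 | 100 21.8 0.0 | 104 21.9 0.0 | 108 17.8 0.0 | 112 17.9 0.1 | 116 17.9 0.1 | 120 18.0 0.1 | 124 18.0 0.1 | 128 18.1 0.1 | 132 18.2 0.1 | 136 18.2 0.1 | 140 18.3 0.1 | 144 18.3 0.1 | 148 18.4 0.1 | 152 16.2 0.2 | 
top z [0.01985594 0.02170463]
board 10187 ((0.5344997644424438, 0.31529706716537476), (0.1477625072002411, 0.23676250874996185), 6.806323051452637) medz 0.016753458702922205
0.034 495 0.040586382978281 [0.59717377 0.25360212 0.04379426]
[300 164  32  15 248] [0.5    0.2266 0.0403] [0.4927 0.2103 0.0342] [0.5095 0.2426 0.0437]
[302 242  30  15 276] [0.5884 0.2373 0.0399] [0.5803 0.2207 0.034 ] [0.5972 0.2536 0.0438]
0.06 932 0.06743050535202708 [0.59989439 0.26262045 0.07593832]
[289 168  19  17 260] [0.5032 0.2108 0.0675] [0.4958 0.2015 0.06  ] [0.5112 0.2196 0.0759]
[323 168  18  16 258] [0.4993 0.2432 0.0676] [0.4916 0.2342 0.06  ] [0.507  0.2522 0.0753]
[293 252  17  17 214] [0.592  0.2214 0.0676] [0.585  0.2131 0.0604] [0.5999 0.2301 0.0751]
[324 252  16  17 208] [0.5882 0.2541 0.0676] [0.581  0.2454 0.0601] [0.5966 0.2626 0.0758]
```

View pics/rk2.png

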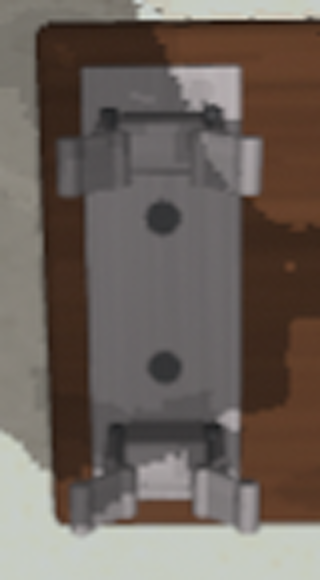

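Clip midpoint is (0.545,0.232) with a yaw of 6.85° and a clip spacing of 89 mm; the board centre gives the same point to within 1.5 mm. The brush grip centre is (0.478,-0.157) with a yaw of 16.6°. Next I grasp and lift.

```bash
python3 - <<'E'
from h import *
yb=np.radians(16.57)+np.pi; p=[.4781,-.1567]
robot.grip(.75,80)
robot.goto([*p,.09],[np.pi,0,yb])
print(robot.move_straight([*p,.014],vel=.08,contact_N=12)); s=robot.sense();print(s['tcp_pos'],s['wrist_force'])
robot.grip(0,80); s=robot.sense();print('grip',s['opening'],s['gripper_force'],s['tcp_pos'],s['wrist_force'])
robot.move_straight([*p,.16],vel=.12)
yr=np.radians(6.85)+np.pi
robot.goto([.545,.232,.17],[np.pi,0,yr]); robot.sleep(.2)
s=robot.sense();print(s['t'],s['opening'],s['gripper_force'],s['tcp_pos'],s['wrist_force'],s['torque'])
f=grab('wrist','carry.png');np.savez('carry.npz',**f)
f=grab('scene');np.savez('carry_s.npz',**f)
E
```

```text
False
[ 0.47847041 -0.15686018  0.01439353] [ 0.29170465  0.04188699 -0.36621404]
grip 0.26420111696381154 78.82587432861328 [ 0.47833848 -0.15675379  0.0146403 ] [-1.23454354 -0.0281111   5.67439266]
9.5417 0.26132391133326605 78.38116765022278 [0.54542189 0.2305638  0.17008779] [ 0.30009334 -0.78978748 -0.68773519] [-0.00666249  0.0170274   0.0529472 ]
```

View pics/carry.png

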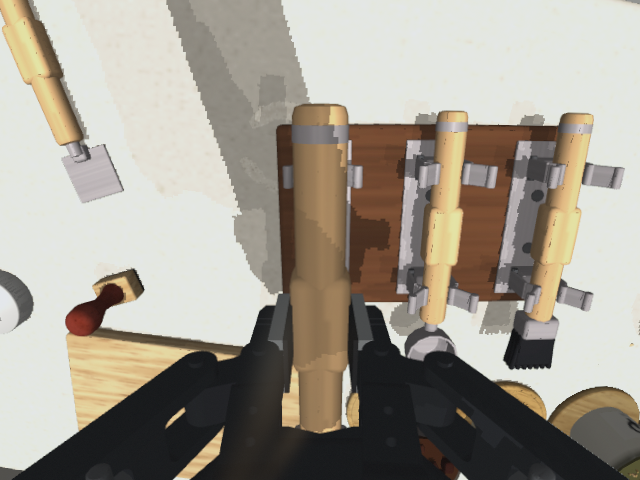

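Carry view: the brush is held straight, with its handle end at (320,105) and its grip between the pads at about (320,320). Before lowering I check from the depth image that it's level and where its axis lies.

```bash
python3 - <<'E'
from h import *
f=dict(np.load('carry.npz'));X=cloud(f)
for r in range(106,380,20):
    row=X[r,285:360];k=(row[:,2]>.14)&(row[:,2]<.2); P=row[k]
    if len(P)>5: print(r,len(P),'x %.4f yedges %.4f %.4f mid %.4f topz %.4f'%(np.median(P[:,0]),P[:,1].min(),P[:,1].max(),(P[:,1].min()+P[:,1].max())/2,np.percentile(P[:,2],90)))
s=robot.sense();print(s['tcp_pos'],s['tcp_rot'])
E
```

```text
106 45 x 0.4616 yedges 0.2131 0.2286 mid 0.2208 topz 0.1755
126 57 x 0.4678 yedges 0.2118 0.2312 mid 0.2215 topz 0.1772
146 54 x 0.4743 yedges 0.2126 0.2319 mid 0.2222 topz 0.1765
166 54 x 0.4809 yedges 0.2133 0.2324 mid 0.2228 topz 0.1763
186 54 x 0.4878 yedges 0.2144 0.2339 mid 0.2241 topz 0.1765
206 53 x 0.4948 yedges 0.2151 0.2343 mid 0.2247 topz 0.1763
226 52 x 0.5022 yedges 0.2162 0.2354 mid 0.2258 topz 0.1761
246 51 x 0.5099 yedges 0.2170 0.2362 mid 0.2266 topz 0.1763
266 50 x 0.5179 yedges 0.2182 0.2375 mid 0.2278 topz 0.1763
286 61 x 0.5258 yedges 0.2168 0.2400 mid 0.2284 topz 0.1764
306 74 x 0.5338 yedges 0.2161 0.2442 mid 0.2301 topz 0.1766
326 75 x 0.5424 yedges 0.2170 0.2431 mid 0.2301 topz 0.1889
346 75 x 0.5517 yedges 0.2180 0.2427 mid 0.2303 topz 0.1975
366 71 x 0.5616 yedges 0.2186 0.2435 mid 0.2310 topz 0.1972
[0.54525977 0.23116046 0.17010069] [-3.14150351e+00  1.68139241e-04 -3.02338583e+00]
```

```bash
python3 - <<'E'
from h import *
robot.move_straight([.545,.2328,.088],vel=.1); robot.sleep(.2)
s=robot.sense();print(s['tcp_pos'],s['wrist_force'])
for z in (.078,.07,.064,.06,.056,.053,.051):
    h=robot.move_straight([.545,.2328,z],vel=.03,contact_N=30)
    s=robot.sense();print(z,h,s['tcp_pos'].round(4),s['wrist_force'].round(1),s['torque'].round(2),round(s['opening'],3))
    if h: break
print(s['t'])
f=grab('wrist','press.png');np.savez('press.npz',**f)
E
```

```text
[0.54539537 0.23296745 0.08871108] [-0.17232374 -0.67551352 -0.72917099]
0.078 False [0.5449 0.2327 0.0777] [-1.   0.4 -1.2] [-0.03 -0.03  0.04] 0.256
0.07 False [0.545  0.2324 0.0698] [-0.2 -1.1 -0.1] [-0.27 -0.06 -0.  ] 0.263
0.064 False [0.5444 0.2326 0.0635] [-0.3 -1.3 -2.4] [-0.12  0.1   0.01] 0.255
0.06 False [0.5449 0.2326 0.0594] [ 2.6  0.2 -3.8] [-0.08 -0.3  -0.01] 0.259
0.056 False [0.5445 0.2324 0.0556] [-0.8 -0.1 -1.5] [-0.33 -0.05 -0.05] 0.26
0.053 False [0.545  0.2327 0.0546] [-3.4 -2.8 10. ] [-0.64  0.77 -0.02] 0.26
0.051 False [0.5451 0.2327 0.0544] [-7.9 -4.  23.4] [-1.01  1.64 -0.02] 0.261
13.125
```

The handle passed the throats and met the saddles firmly at the expected height. Next I relax the press, release, retreat and inspect.

```bash
python3 - <<'E'
from h import *
robot.move_straight([.545,.2328,.0540],vel=.03)
robot.grip(.55,80); robot.sleep(.2)
robot.move_straight([.545,.2328,.15],vel=.08)
robot.move_straight([.5,.2328,.27],vel=.15); robot.sleep(.2)
f=grab('wrist','done.png');X=cloud(f);np.savez('done.npz',**f)
yr=np.radians(6.85);d=np.array([np.cos(yr),np.sin(yr)]);n=np.array([-d[1],d[0]])
P=X.reshape(-1,3);P=P[np.isfinite(P[:,0])&(P[:,2]>.045)&(P[:,2]<.1)]
q=P[:,:2]-[.545,.232];a=q@d;o=q@n
for x in np.arange(-.1,.125,.01):
    k=(a>x)&(a<=x+.01)&(abs(o)<.013)&(P[:,2]>.055)
    if k.sum()>5:
        kk=k&(P[:,2]>.057); print(round(x,3),k.sum(),'z90 %.4f'%np.percentile(P[k,2],90),'edges %.4f %.4f'%(o[k].min(),o[k].max()))
ends=a[(abs(o)<.006)&(P[:,2]>.055)];print('span',ends.min(),ends.max())
s=robot.sense();print(s['t'],s['wrist_force'])
E
```

```text
-0.09 103 z90 0.0608 edges -0.0085 0.0081
-0.08 217 z90 0.0613 edges -0.0096 0.0091
-0.07 200 z90 0.0611 edges -0.0088 0.0082
-0.06 217 z90 0.0614 edges -0.0126 0.0129
-0.05 287 z90 0.0627 edges -0.0125 0.0129
-0.04 212 z90 0.0617 edges -0.0126 0.0129
-0.03 198 z90 0.0610 edges -0.0112 0.0102
-0.02 252 z90 0.0618 edges -0.0124 0.0112
-0.01 236 z90 0.0620 edges -0.0125 0.0113
-0.0 226 z90 0.0618 edges -0.0126 0.0113
0.01 216 z90 0.0620 edges -0.0117 0.0113
0.02 153 z90 0.0610 edges -0.0098 0.0103
0.03 185 z90 0.0613 edges -0.0128 0.0124
0.04 224 z90 0.0628 edges -0.0130 0.0125
0.05 158 z90 0.0611 edges -0.0121 0.0125
0.06 199 z90 0.0611 edges -0.0126 0.0127
0.07 213 z90 0.0618 edges -0.0127 0.0127
0.08 175 z90 0.0607 edges -0.0129 0.0127
0.09 195 z90 0.0599 edges -0.0130 0.0128
0.1 169 z90 0.0597 edges -0.0122 0.0128
0.11 59 z90 0.0587 edges -0.0123 0.0118
span -0.08493785850409329 0.11410200716358147
16.5917 [ 0.64944435 -1.21086572 -0.3402036 ]
```

View pics/done.png

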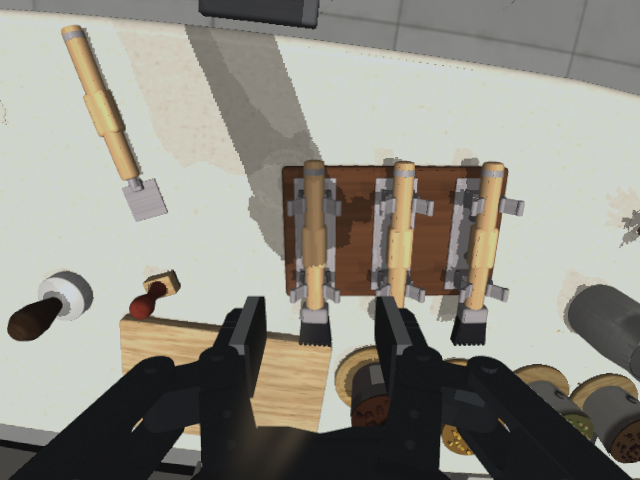

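The brush lies level in the left pair, at column 314 from row 160 to 345; it spans -85 to +114 mm about the seat, so it's centred. The spatula hasn't moved. I compare its height with the fixed tools beside it, and hand in if they match.

```bash
python3 - <<'E'
from h import *
X=cloud(dict(np.load('done.npz')))
yr=np.radians(6.85);d=np.array([np.cos(yr),np.sin(yr)]);n=np.array([-d[1],d[0]])
P=X.reshape(-1,3);P=P[np.isfinite(P[:,0])&(P[:,2]>.055)&(P[:,2]<.1)]
q=P[:,:2]-[.545,.232];a=q@d;o=q@n
r=[]
for c in(0,.085,.17):
    r.append([np.median(P[(abs(o-c)<.004)&(a>l)&(a<h),2]) for l,h in((-.075,-.055),(-.015,.015),(.055,.065))])
r=np.array(r);print(r.round(4))
if abs(r[0]-r[1:].mean(0)).max()<.001: print('ok');robot.close_job()
E
```

```text
[[0.0605 0.061  0.0603]
 [0.0604 0.0608 0.0603]
 [0.0602 0.0605 0.0599]]
ok
the job is handed in; nothing more can be done
```

The brush is snapped home in both free clips, with its grip centred and its height within 0.5 mm of the two fixed tools; the spatula was left alone, and I handed the job in at about 17 s.

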